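Sugar lump from the bowl with the tongs, held over the mate

TASK

Sweeten the mate: lift the glass lid off the sugar bowl and set it down gently, knob up, on the round cork mat; then take the tongs out of the cutlery caddy, pick the sugar lump out of the bowl with them without touching it with the fingers, and finish while holding the lump still in the tongs over the middle of the mate cup's mouth, a few centimetres clear above the rim. Do not let go at the end; leave the cup, the bowl and everything else on the counter standing where they are.

Things in the scene. Friction and masses are not known exactly. Their poses are not given: they have to be found in the camera images.
- lid_knob (a point): centre of the knob of the clear glass lid lying on the sugar bowl. Knob: upright cylinder 26 mm across, 12 mm above and below this point. Lid plate: 114 mm across, its top 18 mm below this point. Under it a 90 mm flange that drops 5 mm into the bowl's mouth (loose fit); its foot, 29 mm below this point, is what the lid stands on when set down. z along the knob. About 0.16 kg
- bowl_rim (a point): centre of the mouth, at rim height, of the round clear glass sugar bowl: 112 mm across, 66 mm high, wall 5 mm, inside about 98 mm across at the floor; inner floor 60 mm below this point. Stands loose on the counter, about 0.42 kg
- lump_center (a point): centre of the only sugar lump: a white cube of 22 mm side, faces square to its axes, lying flat on the bowl's floor near the middle at any yaw. About 12 g
- tongs_grip (a point): where to take the tongs: midway between the handles, 48 mm below the top of the hinge. Sprung steel serving tongs, 167 mm long, standing in the caddy hinge up (z), tips down, 117 mm below this point; they close along y. At rest the handles are 30 mm over both here (16 mm along x), straight from 28 mm above to 34 mm below. The frame is the +y arm's: it turns half the closing angle. 85 g
- tongs_tip (a point): midway between the lower ends of the two tips (tongs at rest), 117 mm from tongs_grip along -z. The tips are flat upright blades, 18 mm wide (x), 26 mm high, 3 mm thick; at rest 50 mm apart inside, 58 mm over all; parallel when 22 mm apart. Held by the handles, the tips stay centred between the fingers
- tongs_arm (a joint): closing angle of the tongs, rad: 0 = sprung fully open, 0.19 = tips 22 mm apart, 0.34 = tips would meet. A preloaded spring opens them: about 4 N on the handles (at tongs_grip) begins to close them, 7 N at 0.19. Per 0.1 rad the handles there come 4 mm closer (30 mm over both at 0, 22 mm at 0.19) and the tips 15 mm
- caddy: fixed white ceramic cutlery caddy, 101 (x) by 70 (y) by 85 mm high; origin: centre of its underside. The tongs stand loosely in the narrow slot along its y at x = -36 mm, 21 by 62 mm inside, floor 8 mm above the counter. The wide compartment at +x holds a spoon and a fork, up to 160 mm above the counter, 45 mm or more from the tongs' middle
- cork_mat: fixed round cork mat, 160 mm across, 6 mm thick, empty; origin: centre of its underside, on the counter
- mate_rim (a point): centre of the mouth, at rim height, of the gourd-shaped ceramic mate cup with a steel rim band: empty, 84 mm across at the belly, 72 mm at the rim (62 mm inside), 88 mm high; stands loose on the counter, about 0.26 kg
- bombilla: bystander: stainless mate straw lying on the counter, 195 mm long, 20 mm wide and 12 mm high at its filter end (+x); origin at the middle of its underside
- teaspoon: bystander: steel teaspoon lying on the counter, 140 mm long; origin at the middle of its underside
- canister: bystander: round tin canister, 99 mm across, 128 mm high; origin at the middle of its underside
- tumbler: bystander: empty glass tumbler, 68 mm across, 95 mm high; origin at the middle of its underside
- mug: bystander: white ceramic mug, 80 mm across, 90 mm high, with a handle; origin at the middle of its underside
- jam_jar: bystander: closed amber jam jar, 72 mm across, 105 mm high; origin at the middle of its underside
Things that resemble listed ones, but are neither listed nor needed, are in the scene too. Of the things that look like the cork_mat, take the one that is farthest to the robot's right at the start.

How it is judged:
By the outcome, as a careful person would: the job done as asked, in the order asked, and still so for the second after the job is handed in, while the arm keeps its last pose, push and grip.
It also fails if it takes over 58 s, if anything falls off the work surface, if the arm or the gripper's body presses on something with over 40 N, if the wrist force passes 120 N, or if a joint passes its speed limit or range.

ROBOT

A 7-joint arm with a two-finger parallel gripper is mounted at the origin on the work surface. World frame = base frame: x ahead of the robot, y to its left, z up, the work surface at z = 0. Lengths are in m, angles in rad, forces in N, time in s.
With the tool pointing down it reaches from about 0.4 to 0.85 m from the base axis. Payload 10.4 kg.
Tool frame: the origin (TCP) lies midway between the tips of the shut fingers; the grasp point (between the pads) lies 19 mm behind it; z points along the fingers, y is the line along which they close (so a half turn about z gives the same grasp; the last joint's range is limited). The gripper opens to 85 mm and grips with 20 to 120 N. Pads are 22 mm wide; open, the fingers measure 114 mm over their backs; the gripper's body (76 mm by 85 mm) begins 54 mm behind the grasp point. The pads swing forward as they close: fully open they stand 13 mm farther back than shut.
Start: joints at [-1.248, 0.332, -0.065, 1.46, 0.022, 1.35, -0.088], TCP at [0.212, 0.588, 0.231] pointing down, gripper open.
Joint ranges: [-2.6, 2.6], [-0.5, 2.12], [-1.47, 1.34], [0.16, 2.42], [-1.27, 4.41], [0.06, 2.06], [-2.6, 2.6]. Speed limits (rad/s): [2.22, 2.22, 2.79, 2.79, 3.14, 3.14, 3.14].

INTERFACE

Orientations are given as a unit quaternion [x, y, z, w].
In Python, from workcell import get_obs, camera, camera_params, hand_in gives the robot as it stands.
- The arm moves only by the tool carry_out, never from a script. Its argument "commands" is a list that holds one entry, the list of rows, each a list of 6 numbers: the shift along the tool's x, y, z in units of 40 mm (1.0 is 40 mm), then the turn, a rotation vector about the tool's x, y, z in units of 6 degrees (1.0 is 6 degrees). In form: [[[x, y, z, ax, ay, az], ...]]. A call has 1 to 20 rows; each row shifts and turns the commanded pose from where the row before left it, along the tool's axes as they then stand; what a row does not reach is not made up. A row lasts 1/12 s, in which the tool goes at most 41.7 mm and 7.16 degrees, less where a joint would pass 70% of its speed; a pose out of reach is approached as far as the arm can. A call is refused whole if a number of a shift passes 1 or a number of a turn 1, either way. A call with a gripper value outside its range is refused whole. "hand" is the closure, from -1 (fully open) to 1 (shut), set as the call begins (left out, the last holds). The fingers move at their own pace and stop on an object; "force" is the grip in N (left out, the last holds). Time passes only in rows, so rows that do not move let the fingers close. It gives the time, the measured TCP pose, the force, the opening and the grip force at its end, in the units of the state.
- get_obs(): the state, without advancing time (a new reading comes with each control period).
- camera(name): name is "side" or "top"; returns the picture (400x640x3 uint8, red, green, blue); there is no depth.
- camera_params(name): a dict with "mtx" (3x3 intrinsics, pixels), "R" (3x3) and "t" (3): a world point X has camera coordinates R X + t. Camera axes: x right, y down, z forward; pixel columns grow to the right and rows downward; lengths in m; the calibration is good to about 2 mm. A picture is of the moment at which its call begins. camera_params takes no time and is no camera call.
- hand_in(): hands the job in; it is judged then, once.
The state is a dict: "clock": time; "joint_pos": joint angles; "joint_velocities": joint speeds; "tau": joint torques, N m; "position": TCP position; "ee_rot": TCP orientation; "ft_force": force on the tool from outside, world axes, zero at the start; "torque": the same for the moment, N m; "grip_width": opening from 0.0 (shut) to 1.0 (fully open); "grasp_force": force on a finger pad.
Only numpy, scipy, OpenCV 4.12 (cv2) and the standard library are available. Lean on these libraries where they do the work, as an engineer would, in place of code of your own. Each camera call takes 0.05 s, during which the arm holds its last target. There are 200 camera calls.

## Working session

There is one attempt and no reset: what is moved stays moved. The work goes in short steps, Python scripts to look and compute and a tool call to move; the robot and the scene stay as the last step left them, time stands still between calls to the robot, and variables do not carry over. Pictures are saved under pics/ and viewed, at most 10 in all, crops included, and the job is handed in when it is done.

Besides the shell and the picture viewer there is one more tool, called after "Request:" as name(argument=value, ...), one argument or row to a line, values as JSON. carry_out: Moves the arm, as the interface text tells. Its arguments: {"type":"object","properties":{"commands":{"type":"array"},"hand":{"type":"number"},"force":{"type":"number"}},"required":["commands"]}

```bash
ls; mkdir -p pics
python3 - <<'E'
from workcell import *
import cv2,numpy as np
for n in("top","side"):
    cv2.imwrite(f"pics/{n}0.png",camera(n)[:,:,::-1]); p=camera_params(n); print(n,p["mtx"].round(1).tolist(),(-p["R"].T@p["t"]).round(3),p["R"].round(2).tolist())
o=get_obs();print(o["clock"],o["position"],o["ee_rot"],o["grip_width"])
E
```

```text
pics
top [[404.6, 0.0, 318.0], [0.0, 404.6, 199.9], [0.0, 0.0, 1.0]] [ 0.404 -0.024  1.156] [[0.0, -1.0, -0.01], [-0.99, 0.0, -0.11], [0.11, 0.02, -0.99]]
side [[404.9, 0.0, 316.3], [0.0, 404.9, 204.5], [0.0, 0.0, 1.0]] [ 0.187 -0.883  0.937] [[0.93, -0.36, 0.02], [-0.23, -0.61, -0.76], [0.29, 0.7, -0.65]]
0.1 [0.21172655 0.58765562 0.23057497] [ 1.72054856e-01  9.85087140e-01 -6.67391001e-04 -8.64216821e-05] 0.9987997417785879
```

View pics/top0.png

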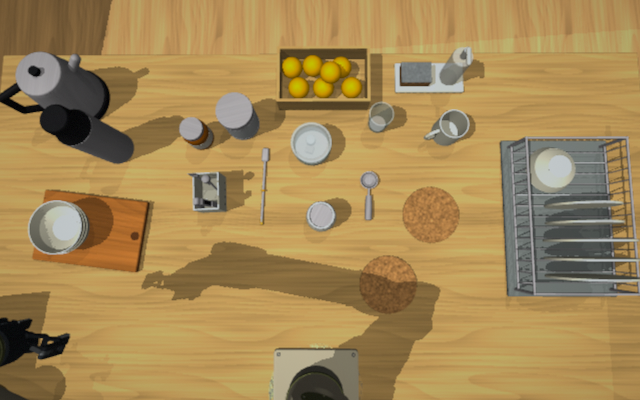

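View pics/side0.png

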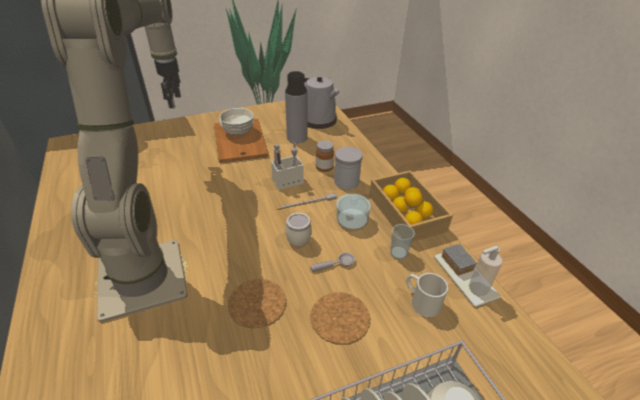

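The top view has the bowl at (311,144), the caddy at (207,192) and the mate cup at (321,215). The cork mats are at (431,214), which is rightmost and so the target, and at (388,284). Next I'll enlarge the bowl, caddy and cup.

Run:
```python
import cv2,numpy as np
t=cv2.imread("pics/top0.png");s=cv2.imread("pics/side0.png")
def c(im,u,v):  # 50x50 x5... 
    return cv2.resize(im[v-30:v+30,u-32:u+33],None,fx=4.5,fy=4.5,interpolation=cv2.INTER_CUBIC)[:270,:266]
a=np.hstack([c(t,311,144),c(t,207,190),c(t,321,215)]);b=np.hstack([c(s,353,210),c(s,287,168),c(s,299,230)])
cv2.imwrite("pics/crop1.png",np.vstack([a,b]));print(a.shape)
```

```text
(270, 798, 3)
```

View pics/crop1.png

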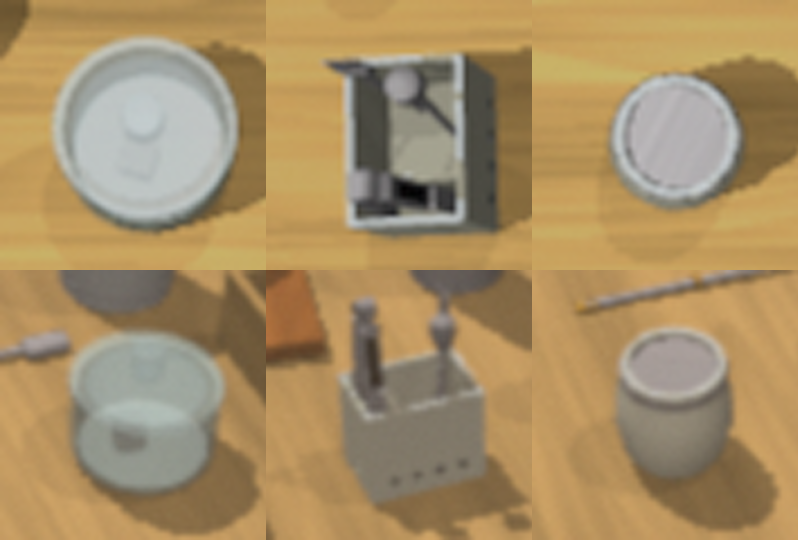

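```bash
cat > h.py <<'E'
from workcell import *
import cv2,numpy as np
from scipy.spatial.transform import Rotation as Rn
def ray(n,uv):
    p=camera_params(n);R=np.array(p["R"]);t=np.array(p["t"])
    return -R.T@t,R.T@np.linalg.inv(p["mtx"])@[uv[0],uv[1],1]
def atz(n,uv,z):
    c,d=ray(n,uv);return c+d*(z-c[2])/d[2]
def tri(a,b):
    A=[];r=[]
    for n,uv in(("top",a),("side",b)):
        c,d=ray(n,uv);d=d/np.linalg.norm(d);P=np.eye(3)-np.outer(d,d);A.append(P);r.append(P@c)
    x,res,*_=np.linalg.lstsq(np.vstack(A),np.hstack(r),rcond=None);return x,np.sqrt(res)
def proj(n,X):
    p=camera_params(n);return cv2.projectPoints(np.array(X,float).reshape(-1,3),cv2.Rodrigues(np.array(p["R"]))[0],np.array(p["t"]),np.array(p["mtx"]),None)[0][:,0]
E
python3 - <<'E'
from h import *
np.set_printoptions(precision=4,suppress=True)
k=lambda u,v,x,y:(u-32+(x+.5)/4.5-.5,v-30+(y+.5)/4.5-.5)
T=lambda u,v:lambda x,y:k(u,v,x,y)
b,c,m=T(311,144),T(207,190),T(321,215);sb,sc,sm=T(353,210),T(287,168),T(299,230)
print("lid plate",atz("top",b(146,130),.070),"knobtop",atz("top",b(141,112),.102),atz("side",sb(149,85),.102),tri(b(141,112),sb(149,85)))
print("mate",atz("top",m(146,137),.088),atz("side",sm(141,98),.088),tri(m(146,137),sm(141,98)))
for q in((345,58),(463,55),(463,222),(347,225)):print("cad",atz("top",c(q[0]-266,q[1]),.085))
for q in((341,375),(460,350),(484,395),(365,418)):print("cads",atz("side",sc(q[0]-266,q[1]-270),.085))
print("hinge",tri(c(99,187),sc(100,33)),atz("top",c(99,187),.173),atz("side",sc(100,33),.173))
print("lump",atz("top",b(139,163),.017),atz("side",sb(128,167),.017))
for n in("top","side"):
    im=cv2.cvtColor(camera(n),cv2.COLOR_RGB2HSV)
    print(n,im[(214,317)[n=="side"],(431,340)[n=="side"]])
print("mat",atz("top",(431,214),.006),atz("side",(340,317),.006))
o=get_obs();print(Rn.from_quat(o["ee_rot"]).as_matrix())
E
```

```text
lid plate [0.6793 0.0117 0.07  ] knobtop [0.6821 0.0137 0.102 ] [0.6797 0.0083 0.102 ] (array([0.6832, 0.014 , 0.0967]), array([0.0004]))
mate [ 0.4787 -0.0158  0.088 ] [ 0.4794 -0.017   0.088 ] (array([ 0.4792, -0.016 ,  0.087 ]), array([0.0007]))
cad [0.5938 0.3316 0.085 ]
cad [0.5955 0.2607 0.085 ]
cad [0.4953 0.2579 0.085 ]
cad [0.4935 0.3269 0.085 ]
cads [0.4969 0.3295 0.085 ]
cads [0.6008 0.3307 0.085 ]
cads [0.5974 0.2623 0.085 ]
cads [0.4976 0.265  0.085 ]
hinge (array([0.5082, 0.2875, 0.1763]), array([0.0024])) [0.5069 0.2889 0.173 ] [0.5113 0.2922 0.173 ]
lump [0.6713 0.0179 0.017 ] [0.6734 0.0169 0.017 ]
top [ 15 152 149]
side [ 15 140 158]
mat [ 0.4874 -0.3271  0.006 ] [ 0.4883 -0.3265  0.006 ]
[[-0.9408  0.339  -0.0002]
 [ 0.339   0.9408 -0.0008]
 [-0.     -0.0008 -1.    ]]
```

Request:
carry_out(
  commands=[
    [[0, 0, -0.2, 0, 0, -0.83], [0, 0, -0.2, 0, 0, -0.83], [0, 0, -0.2, 0, 0, -0.82], [0, 0, -0.1, 0, 0, -0.82], [-0.25, -0.3, 0, 0, 0, 0], [-0.5, -0.6, 0, 0, 0, 0], [-0.5, -0.6, 0, 0, 0, 0], [-0.5, -0.6, 0, 0, 0, 0], [-0.5, -0.6, 0, 0, 0, 0], [-0.5, -0.6, 0, 0, 0, 0], [-0.5, -0.6, 0, 0, 0, 0], [-0.5, -0.6, 0, 0, 0, 0], [-0.5, -0.6, 0, 0, 0, 0], [-0.5, -0.6, 0, 0, 0, 0], [-0.5, -0.6, 0, 0, 0, 0], [-0.5, -0.6, 0, 0, 0, 0], [-0.5, -0.6, 0, 0, 0, 0], [-0.5, -0.6, 0, 0, 0, 0], [-0.5, -0.6, 0, 0, 0, 0], [-0.5, -0.6, 0, 0, 0, 0]],
  ],
  hand=-1,
  force=25,
)

```text
clock: 1.87
position: [0.5224, 0.2138, 0.2591]
ee_rot: [0.001, 1.0, 0.0, -0.0]
ft_force: [0.4, 0.6, -0.2]
grip_width: 1.007
grasp_force: 0.0
```

Request:
carry_out(
  commands=[
    [[-0.5, -0.64, 0.1, 0, 0, 0], [-0.5, -0.64, 0.3, 0, 0, 0], [-0.5, -0.64, 0.4, 0, 0, 0], [-0.5, -0.64, 0.4, 0, 0, 0], [-0.5, -0.64, 0.4, 0, 0, 0], [-0.5, -0.64, 0.4, 0, 0, 0], [-0.5, -0.64, 0.4, 0, 0, 0], [-0.48, -0.62, 0.4, 0, 0, 0], [0, 0, 0.4, 0, 0, 0], [0, 0, 0.2, 0, 0, 0], [0, 0, 0, 0, 0, 0], [0, 0, 0, 0, 0, 0]],
  ],
  hand=-0.1,
)

```text
clock: 2.87
position: [0.6804, 0.0131, 0.1234]
ee_rot: [-0.0, 1.0, 0.0, -0.0]
ft_force: [0.3, 0.3, 1.4]
grip_width: 0.551
grasp_force: 0.0
```

Run:
```python
from h import *
o=get_obs();print(o["position"],o["grip_width"])
s=camera("side")[:,:,::-1];t=camera("top")[:,:,::-1]
a=cv2.resize(s[155:255,300:400],None,fx=4,fy=4,interpolation=cv2.INTER_CUBIC);b=cv2.resize(t[95:195,260:360],None,fx=4,fy=4,interpolation=cv2.INTER_CUBIC)
for n,im,off in(("side",a,(300,155)),("top",b,(260,95))):
    for p in proj(n,[o["position"],[.681,.012,.102]]):
        cv2.circle(im,tuple(((p-off+.5)*4).astype(int)),2,(0,0,255),-1)
cv2.imwrite("pics/c2.png",np.hstack([a,b]))
```

```text
[0.6803526  0.01311364 0.12338966] 0.5513177941518836
```

View pics/c2.png

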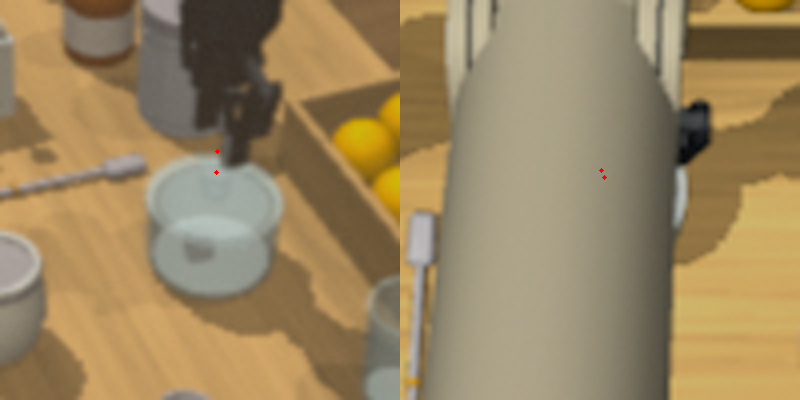

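Request:
carry_out(
  commands=[
    [[0, 0, 0.2, 0, 0, 0], [0, 0, 0.3, 0, 0, 0], [0, 0, 0.3, 0, 0, 0], [0, 0, 0.2, 0, 0, 0], [0, 0, 0.09, 0, 0, 0], [0, 0, 0, 0, 0, 0], [0, 0, 0, 0, 0, 0]],
  ],
)

```text
clock: 3.55
position: [0.6809, 0.0119, 0.0795]
ee_rot: [0.0, 1.0, -0.0, -0.0]
ft_force: [-0.1, 0.1, 0.0]
grip_width: 0.552
grasp_force: 0.0
```

Request:
carry_out(
  commands=[
    [[0, 0, 0, 0, 0, 0], [0, 0, 0, 0, 0, 0], [0, 0, 0, 0, 0, 0], [0, 0, 0, 0, 0, 0], [0, 0, 0, 0, 0, 0], [0, 0, 0, 0, 0, 0], [0, 0, 0, 0, 0, 0], [0, 0, 0, 0, 0, 0]],
  ],
  hand=0.6,
  force=25,
)

```text
clock: 4.22
position: [0.6814, 0.012, 0.0804]
ee_rot: [0.0, 1.0, 0.0, 0.001]
ft_force: [-1.0, 0.5, 5.1]
grip_width: 0.293
grasp_force: 24.8
```

Request:
carry_out(
  commands=[
    [[0, 0, -0.1, 0, 0, 0], [0, 0, -0.2, 0, 0, 0], [0, 0, -0.4, 0, 0, 0], [0, 0, -0.5, 0, 0, 0], [0, 0, -0.5, 0, 0, 0], [0, 0, -0.3, 0, 0, 0], [0.1, -0.2, -0.2, 0, 0, 0], [0.25, -0.4, 0, 0, 0, 0], [0.35, -0.6, 0, 0, 0, 0], [0.35, -0.6, 0, 0, 0, 0], [0.35, -0.6, 0, 0, 0, 0], [0.35, -0.6, 0, 0, 0, 0], [0.35, -0.6, 0, 0, 0, 0], [0.35, -0.6, 0, 0, 0, 0], [0.35, -0.6, 0, 0, 0, 0], [0.35, -0.6, 0, 0, 0, 0], [0.35, -0.6, 0, 0, 0, 0], [0.35, -0.6, 0, 0, 0, 0], [0.35, -0.6, 0, 0, 0, 0], [0.35, -0.6, 0, 0, 0, 0]],
  ],
)

```text
clock: 5.88
position: [0.497, -0.3014, 0.1672]
ee_rot: [0.0, 1.0, 0.0, -0.0]
ft_force: [-0.2, 0.2, -1.9]
grip_width: 0.288
grasp_force: 24.8
```

Request:
carry_out(
  commands=[
    [[0.15, -0.4, 0, 0, 0, 0], [0.12, -0.27, 0.2, 0, 0, 0], [0, 0, 0.4, 0, 0, 0], [0, 0, 0.5, 0, 0, 0], [0, 0, 0.5, 0, 0, 0], [0, 0, 0.5, 0, 0, 0], [0, 0, 0.5, 0, 0, 0], [0, 0, 0.3, 0, 0, 0], [0, 0, 0.2, 0, 0, 0], [0, 0, 0.15, 0, 0, 0], [0, 0, 0, 0, 0, 0], [0, 0, 0, 0, 0, 0]],
  ],
)

```text
clock: 6.88
position: [0.4882, -0.3271, 0.0382]
ee_rot: [0.0, 1.0, -0.0, 0.0]
ft_force: [0.2, -0.2, -0.8]
grip_width: 0.29
grasp_force: 24.8
```

Run:
```python
from h import *
o=get_obs();print(o["position"],o["ft_force"])
s=camera("side")[:,:,::-1];t=camera("top")[:,:,::-1]
a=cv2.resize(s[260:360,290:390],None,fx=4,fy=4,interpolation=cv2.INTER_CUBIC);b=cv2.resize(t[100:200,260:360],None,fx=4,fy=4,interpolation=cv2.INTER_CUBIC)
cv2.imwrite("pics/c3.png",np.hstack([a,b]));cv2.imwrite("pics/t3.png",t);cv2.imwrite("pics/s3.png",s)
```

```text
[ 0.48821095 -0.32710676  0.03819404] [ 0.15589002 -0.23197683 -0.83063351]
```

View pics/c3.png

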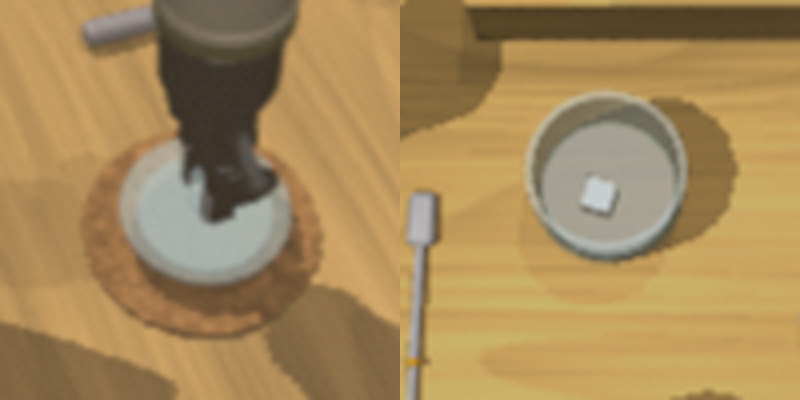

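The lid is level about 1 cm above the middle of the cork mat. The bowl is now open with the lump at crop (199,195). I'll lower gently and measure the lump.

Request:
carry_out(
  commands=[
    [[0, 0, 0.08, 0, 0, 0], [0, 0, 0.06, 0, 0, 0], [0, 0, 0.05, 0, 0, 0], [0, 0, 0.04, 0, 0, 0], [0, 0, 0.03, 0, 0, 0], [0, 0, 0, 0, 0, 0]],
  ],
)

```text
clock: 7.48
position: [0.4879, -0.3267, 0.0269]
ee_rot: [0.0, 1.0, 0.0, -0.0]
ft_force: [0.6, -0.3, -2.6]
grip_width: 0.296
grasp_force: 24.8
```

Run:
```python
from h import *
t=cv2.imread("pics/t3.png");c=t[100:200,260:360];g=cv2.resize(c,None,fx=8,fy=8,interpolation=cv2.INTER_CUBIC).min(2)
for th in(195,205,215):
    m=np.zeros_like(g);m[320:450,330:460]=(g[320:450,330:460]>th)
    q=cv2.findContours(m,cv2.RETR_EXTERNAL,cv2.CHAIN_APPROX_NONE)[0]
    if not q: continue
    r=cv2.boxPoints(cv2.minAreaRect(max(q,key=cv2.contourArea)))
    P=np.array([atz("top",((p+.5)/8-.5)+[260,100],.028)[:2] for p in r]);d=np.diff(P,axis=0)
    print(th,P.mean(0),np.linalg.norm(d,axis=1),np.degrees(np.arctan2(d[:,1],d[:,0]))%90)
```

```text
195 [0.67405881 0.01860818] [0.01768105 0.01681534 0.01766758] [71.09539128 70.07439894 71.0147138 ]
205 [0.66618443 0.01428582] [0.         0.00035546 0.        ] [ 0.         89.85232043  0.        ]
```

Request:
carry_out(
  commands=[
    [[0, 0, 0.02, 0, 0, 0], [0, 0, 0.02, 0, 0, 0], [0, 0, 0, 0, 0, 0], [0, 0, 0, 0, 0, 0]],
  ],
)

```text
clock: 7.82
position: [0.4881, -0.3268, 0.0257]
ee_rot: [0.0, 1.0, 0.0, 0.0]
ft_force: [-0.1, -0.4, -1.7]
grip_width: 0.291
grasp_force: 24.8
```

Run:
```python
from h import *
t=cv2.imread("pics/t3.png");c=t[100:200,260:360];g=cv2.resize(c,None,fx=8,fy=8,interpolation=cv2.INTER_CUBIC).min(2)
print(g[320:450:10,330:460:10])
for th in(160,170,180,190):
    m=np.zeros_like(g);m[320:450,330:460]=(g[320:450,330:460]>th)
    q=cv2.findContours(m,cv2.RETR_EXTERNAL,cv2.CHAIN_APPROX_NONE)[0]
    r=cv2.boxPoints(cv2.minAreaRect(max(q,key=cv2.contourArea)))
    P=np.array([atz("top",((p+.5)/8-.5)+[260,100],.028)[:2] for p in r]);d=np.diff(P,axis=0)
    print(th,P.mean(0),np.linalg.norm(d,axis=1),np.degrees(np.arctan2(d[:,1],d[:,0]))%90)
```

```text
[[145 147 147 147 147 147 146 147 147 146 146 147 147]
 [147 146 146 146 146 146 147 147 146 146 146 146 147]
 [146 146 146 145 146 145 145 145 146 146 146 145 145]
 [145 145 145 146 138 138 152 148 142 144 145 145 145]
 [146 146 146 145 151 182 194 176 162 159 146 145 147]
 [146 146 147 143 164 197 199 197 197 195 162 144 146]
 [146 146 145 145 172 199 198 199 199 198 156 139 148]
 [146 146 144 154 189 199 198 198 199 195 137 129 148]
 [146 145 144 162 201 202 199 198 200 179 119 136 148]
 [146 146 144 140 162 181 199 203 204 161 113 146 147]
 [146 146 145 133 106 110 140 152 165 132 125 149 147]
 [146 146 147 146 142 133 122 105 105 113 140 147 148]
 [146 147 147 146 148 148 147 143 136 139 148 147 147]]
160 [0.67465271 0.01872294] [0.02286772 0.0219308  0.02284576] [72.10293693 71.08417956 71.99683404]
170 [0.67445156 0.01866878] [0.02137994 0.02057244 0.02136068] [72.09908671 71.08640676 71.99954788]
180 [0.67435547 0.01866409] [0.02026498 0.01914303 0.02024768] [71.56614485 70.54587831 71.47393675]
190 [0.67427898 0.01859576] [0.01882477 0.01760976 0.01880975] [71.09759256 70.07241669 71.01310914]
```

Request:
carry_out(
  commands=[
    [[0, 0, 0.025, 0, 0, 0], [0, 0, 0.015, 0, 0, 0], [0, 0, 0, 0, 0, 0], [0, 0, 0, 0, 0, 0]],
  ],
)

```text
clock: 8.15
position: [0.4882, -0.3269, 0.0252]
ee_rot: [0.0, 1.0, 0.0, 0.0]
ft_force: [-5.8, 3.1, 10.3]
grip_width: 0.291
grasp_force: 26.0
```

Request:
carry_out(
  commands=[
    [[0, 0, -0.02, 0, 0, 0], [0, 0, 0, 0, 0, 0], [0, 0, 0, 0, 0, 0]],
  ],
)

```text
clock: 8.4
position: [0.4882, -0.327, 0.0253]
ee_rot: [0.0, 1.0, -0.0, 0.0]
ft_force: [-1.2, 1.5, 5.8]
grip_width: 0.293
grasp_force: 25.4
```

Request:
carry_out(
  commands=[
    [[0, 0, 0, 0, 0, 0], [0, 0, 0, 0, 0, 0], [0, 0, 0, 0, 0, 0], [0, 0, -0.1, 0, 0, 0], [0, 0, -0.3, 0, 0, 0], [0, 0, -0.5, 0, 0, 0], [0, 0, -0.7, 0, 0, 0], [0, 0, -0.8, 0, 0, 0], [0, 0, -0.8, 0, 0, 0], [0, 0, -0.8, 0, 0, 0], [0, 0, -0.8, 0, 0, 0], [0, 0, -0.5, 0, 0, 0], [0, 0, 0, 0, 0, 0]],
  ],
  hand=-0.1,
)

```text
clock: 9.48
position: [0.4895, -0.3282, 0.243]
ee_rot: [0.0, 1.0, -0.002, 0.004]
ft_force: [0.1, -1.0, -0.8]
grip_width: 0.551
grasp_force: 0.0
```

Run:
```python
from h import *
s=cv2.imread("pics/s3.png");t=cv2.imread("pics/top0.png")
K=10
a=cv2.resize(s[142:197,265:305],None,fx=K,fy=K,interpolation=cv2.INTER_CUBIC);b=cv2.resize(t[167:222,187:227],None,fx=K,fy=K,interpolation=cv2.INTER_CUBIC)
x,y=.510,.294
for n,im,off in(("side",a,(265,142)),("top",b,(187,167))):
    P=[[x,y,.173]]+[[x+i*.008,y+j*.015,z] for z in(.153,.091) for i,j in((-1,-1),(1,-1),(1,1),(-1,1))]+[[x-.0105,y-.031,.085],[x-.0105,y+.031,.085],[x+.0105,y-.031,.085],[x+.0105,y+.031,.085]]
    for i,p in enumerate(proj(n,P)):
        cv2.circle(im,tuple(((p-off+.5)*K).astype(int)),2,(0,0,255) if i<1 else (0,255,0) if i<5 else (255,0,0) if i<9 else (255,0,255),-1)
cv2.imwrite("pics/c4.png",np.hstack([a,b]))
```

```text
(no output)
```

View pics/c4.png

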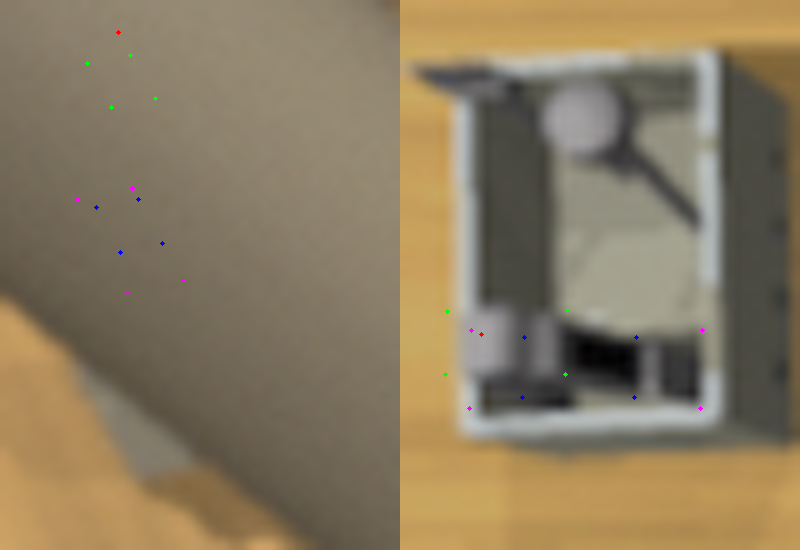

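Request:
carry_out(
  commands=[
    [[0, 0.3, 0, 0, 0, 0], [0, 0.6, 0, 0, 0, 0], [0, 0.85, 0, 0, 0, 0], [0, 0.85, 0, 0, 0, 0], [0, 0.85, 0, 0, 0, 0], [0, 0.85, 0, 0, 0, 0], [-0.1, 0.85, 0, 0, 0, 0], [-0.1, 0.85, 0, 0, 0, 0], [-0.1, 0.85, 0, 0, 0, 0], [-0.1, 0.85, 0, 0, 0, 0], [-0.1, 0.85, 0, 0, 0, 0], [0, 0.85, 0, 0, 0, 0], [0, 0.85, 0, 0, 0, 0], [0, 0.85, 0, 0, 0, 0], [0, 0.85, 0, 0, 0, 0], [0, 0.85, 0, 0, 0, 0], [0, 0.85, 0, 0, 0, 0], [0, 0.85, 0, 0, 0, 0], [0, 0.7, 0, 0, 0, 0], [0, 0.3, 0, 0, 0, 0]],
  ],
  hand=-0.2,
)

```text
clock: 11.15
position: [0.5055, 0.298, 0.2357]
ee_rot: [-0.003, 1.0, 0.0, -0.001]
ft_force: [-0.4, -0.7, 0.4]
grip_width: 0.6
grasp_force: 0.0
```

Request:
carry_out(
  commands=[
    [[0, 0, 0, 0, 0, 0], [0, 0, 0, 0, 0, 0]],
  ],
)

```text
clock: 11.32
position: [0.5074, 0.2929, 0.2361]
ee_rot: [-0.0, 1.0, -0.001, -0.001]
ft_force: [0.6, -1.3, -0.5]
grip_width: 0.599
grasp_force: 0.0
```

Request:
carry_out(
  commands=[
    [[-0.04, 0, 0.4, 0, 0, 0], [0, 0, 0.5, 0, 0, 0], [0, 0, 0.4, 0, 0, 0], [0, 0, 0.2, 0, 0, 0], [0, 0, 0, 0, 0, 0]],
  ],
)

```text
clock: 11.73
position: [0.5092, 0.291, 0.1751]
ee_rot: [0.001, 1.0, -0.001, -0.001]
ft_force: [-1.0, -1.1, 0.6]
grip_width: 0.599
grasp_force: 0.0
```

Run:
```python
from h import *
o=get_obs();print(o["position"])
s=camera("side")[:,:,::-1]
K=6
a=cv2.resize(s[120:200,250:340],None,fx=K,fy=K,interpolation=cv2.INTER_CUBIC)
x,y=.509,.293
P=[o["position"],[x,y,.173],[x,y-.015,.125],[x,y+.015,.125]]
for p in proj("side",P):cv2.circle(a,tuple(((p-(250,120)+.5)*K).astype(int)),2,(0,0,255),-1)
b=cv2.resize(s[260:340,300:340+20],None,fx=K,fy=K)
m=s[250:350,280:380]
cv2.imwrite("pics/c5.png",np.hstack([a,cv2.resize(m,(240,240),interpolation=cv2.INTER_CUBIC).repeat(2,0)]))
```

```text
[0.50916615 0.29099855 0.17511224]
```

View pics/c5.png

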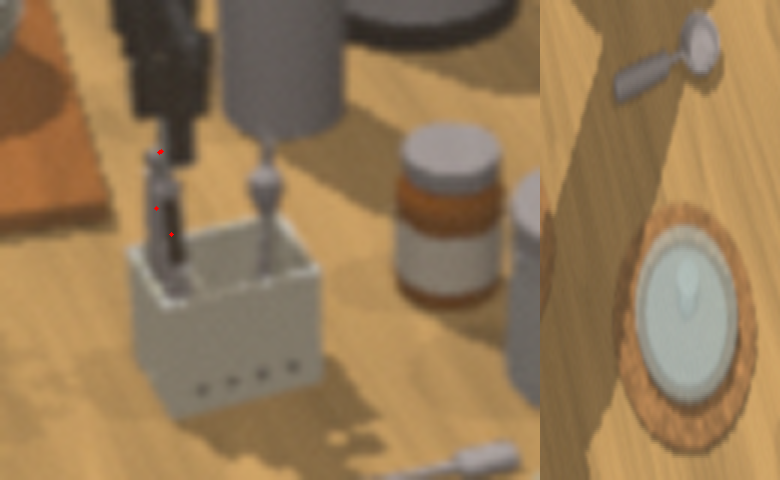

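The hinge is at crop (160,152), as predicted, and the lid sits centred on the mat, knob up. I'll go down over the tongs.

Request:
carry_out(
  commands=[
    [[0, 0.04, 0.2, 0, 0, 0], [0, 0, 0.3, 0, 0, 0], [0, 0, 0.3, 0, 0, 0], [0, 0, 0.3, 0, 0, 0], [0, 0, 0.3, 0, 0, 0], [0, 0, 0.2, 0, 0, 0], [0, 0, 0.05, 0, 0, 0], [0, 0, 0, 0, 0, 0]],
  ],
)

```text
clock: 12.45
position: [0.5094, 0.2945, 0.11]
ee_rot: [0.0, 1.0, -0.0, -0.001]
ft_force: [0.1, 0.2, 0.4]
grip_width: 0.597
grasp_force: 0.0
```

Request:
carry_out(
  commands=[
    [[0, 0, 0, 0, 0, 0], [0, 0, 0, 0, 0, 0], [0, 0, 0, 0, 0, 0], [0, 0, 0, 0, 0, 0], [0, 0, 0, 0, 0, 0], [0, 0, 0, 0, 0, 0]],
  ],
  hand=0.33,
  force=25,
)

```text
clock: 12.95
position: [0.5103, 0.2952, 0.1118]
ee_rot: [0.0, 1.0, 0.001, 0.001]
ft_force: [0.1, 0.6, 5.3]
grip_width: 0.337
grasp_force: 5.5
```

Request:
carry_out(
  commands=[
    [[0, 0, 0, 0, 0, 0], [0, 0, 0, 0, 0, 0], [0, 0, -0.1, 0, 0, 0], [0, 0, -0.2, 0, 0, 0], [0, 0, -0.3, 0, 0, 0], [0, 0, -0.4, 0, 0, 0], [0, 0, -0.5, 0, 0, 0], [0, 0, -0.5, 0, 0, 0], [0, 0, -0.5, 0, 0, 0], [0, 0, -0.5, 0, 0, 0], [0, 0, -0.5, 0, 0, 0], [0, 0, -0.3, 0, 0, 0], [0, 0, -0.2, 0, 0, 0], [0, 0, 0, 0, 0, 0]],
  ],
  hand=0.38,
)

```text
clock: 14.12
position: [0.5102, 0.295, 0.2728]
ee_rot: [0.0, 1.0, 0.001, 0.001]
ft_force: [0.2, -0.2, -1.0]
grip_width: 0.312
grasp_force: 4.1
```

Request:
carry_out(
  commands=[
    [[-0.1, -0.2, 0, 0, 0, 0], [-0.2, -0.35, 0, 0, 0, 0], [-0.3, -0.5, 0, 0, 0, 0], [-0.35, -0.6, 0, 0, 0, 0], [-0.35, -0.6, 0, 0, 0, 0], [-0.35, -0.6, 0, 0, 0, 0], [-0.35, -0.6, 0, 0, 0, 0], [-0.35, -0.6, 0, 0, 0, 0], [-0.35, -0.6, 0, 0, 0, 0], [-0.35, -0.6, 0, 0, 0, 0], [-0.35, -0.6, 0, 0, 0, 0], [-0.3, -0.5, 0, 0, 0, 0], [-0.3, -0.35, 0, 0, 0, 0], [-0.1, -0.2, 0, 0, 0, 0], [0, 0, 0, 0, 0, 0.6], [0, 0, 0, 0, 0, 0.8], [0, 0, 0, 0, 0, 0.9], [0, 0, 0, 0, 0, 0.78], [0, 0, 0, 0, 0, 0], [0, 0, 0, 0, 0, 0]],
  ],
)

```text
clock: 15.78
position: [0.6732, 0.019, 0.2701]
ee_rot: [0.159, 0.987, -0.0, -0.001]
ft_force: [-0.0, 0.3, -1.0]
grip_width: 0.312
grasp_force: 4.1
```

Run:
```python
from h import *
o=get_obs();print(o["position"],o["ee_rot"])
R=Rn.from_quat(o["ee_rot"]).as_matrix();print(np.degrees(np.arctan2(R[1,1],R[0,1])))
d=R.T@(np.array([.6745,.0187,.27])-o["position"]);print(d/.04)
s=camera("side")[:,:,::-1];t=camera("top")[:,:,::-1]
K=5
a=cv2.resize(s[120:240,300:400],None,fx=K,fy=K,interpolation=cv2.INTER_CUBIC)
tip=o["position"]+R@[0,0,.098]
for p in proj("side",[o["position"],tip,tip+R[:,1]*.018,tip-R[:,1]*.018,[.6745,.0187,.028]]):cv2.circle(a,tuple(((p-(300,120)+.5)*K).astype(int)),2,(0,0,255),-1)
cv2.imwrite("pics/c6.png",a)
```

```text
[0.67323983 0.01895084 0.27005004] [ 1.59182499e-01  9.87248942e-01 -1.28401539e-04 -6.65172254e-04]
71.68111529703931
[-0.03188025  0.00394927  0.0012086 ]
```

View pics/c6.png

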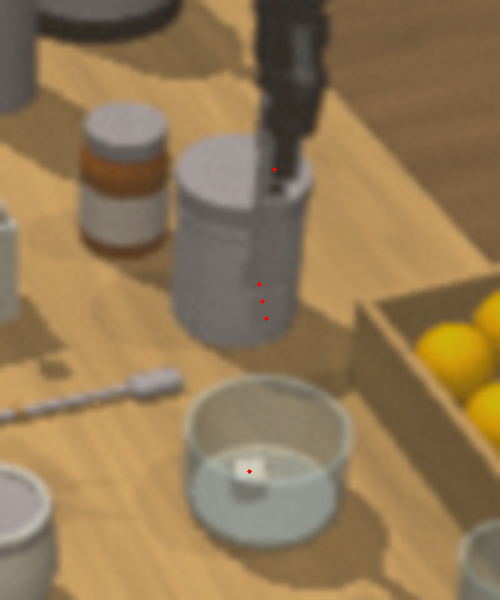

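Request:
carry_out(
  commands=[
    [[-0.03, 0, 0.2, 0, 0, 0], [0, 0, 0.4, 0, 0, 0], [0, 0, 0.5, 0, 0, 0], [0, 0, 0.5, 0, 0, 0], [0, 0, 0.4, 0, 0, 0], [0, 0, 0.3, 0, 0, 0], [0, 0, 0.2, 0, 0, 0], [0, 0, 0, 0, 0, 0], [0, 0, 0, 0, 0, 0]],
  ],
)

```text
clock: 16.63
position: [0.675, 0.0183, 0.1711]
ee_rot: [0.161, 0.987, 0.0, 0.0]
ft_force: [-0.6, -0.5, -0.1]
grip_width: 0.313
grasp_force: 4.1
```

Run:
```python
from h import *
o=get_obs();print(o["position"],o["ft_force"])
R=Rn.from_quat(o["ee_rot"]).as_matrix()
s=camera("side")[:,:,::-1]
K=8
a=cv2.resize(s[165:240,310:400],None,fx=K,fy=K,interpolation=cv2.INTER_CUBIC)
tip=o["position"]+R@[0,0,.104]
for p in proj("side",[tip+R[:,1]*.0185,tip-R[:,1]*.0185,[.6745,.0187,.028]]):cv2.circle(a,tuple(((p-(310,165)+.5)*K).astype(int)),2,(0,0,255),-1)
cv2.imwrite("pics/c7.png",a)
```

```text
[0.67498278 0.01829898 0.17110938] [-0.64908139 -0.47601552 -0.10998269]
```

View pics/c7.png

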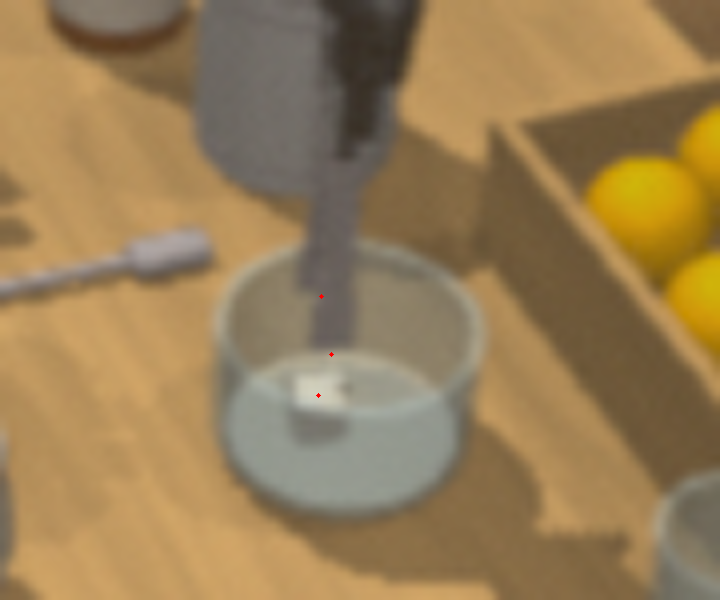

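The front tip is at crop (332,348), within about 2 mm of the prediction, and it straddles the lump. I'll go down.

Request:
carry_out(
  commands=[
    [[0, 0, 0.2, 0, 0, 0], [0, 0, 0.3, 0, 0, 0], [0, 0, 0.3, 0, 0, 0], [0, 0, 0.25, 0, 0, 0], [0, 0, 0.2, 0, 0, 0], [0, 0, 0.1, 0, 0, 0], [0, 0, 0.05, 0, 0, 0], [0, 0, 0, 0, 0, 0], [0, 0, 0, 0, 0, 0]],
  ],
)

```text
clock: 17.43
position: [0.6751, 0.0183, 0.1153]
ee_rot: [0.161, 0.987, 0.0, 0.0]
ft_force: [0.1, -0.9, -0.5]
grip_width: 0.31
grasp_force: 4.1
```

Request:
carry_out(
  commands=[
    [[0, 0, 0, 0, 0, 0], [0, 0, 0, 0, 0, 0], [0, 0, 0, 0, 0, 0], [0, 0, 0, 0, 0, 0]],
  ],
  hand=0.46,
  force=30,
)

```text
clock: 17.77
position: [0.675, 0.0184, 0.1152]
ee_rot: [0.161, 0.987, 0.0, 0.0]
ft_force: [-0.6, 0.2, -0.5]
grip_width: 0.275
grasp_force: 5.4
```

Request:
carry_out(
  commands=[
    [[0, 0, 0, 0, 0, 0], [0, 0, 0, 0, 0, 0], [0, 0, 0, 0, 0, 0], [0, 0, 0, 0, 0, 0], [0, 0, 0, 0, 0, 0], [0, 0, 0, 0, 0, 0]],
  ],
  hand=0.65,
)

```text
clock: 18.27
position: [0.675, 0.0184, 0.1152]
ee_rot: [0.161, 0.987, 0.0, 0.0]
ft_force: [0.6, -0.9, 2.8]
grip_width: 0.258
grasp_force: 32.4
```

Request:
carry_out(
  commands=[
    [[0, 0, -0.1, 0, 0, 0], [0, 0, -0.2, 0, 0, 0], [0, 0, -0.3, 0, 0, 0], [0, 0, -0.4, 0, 0, 0], [0, 0, -0.5, 0, 0, 0], [0, 0, -0.5, 0, 0, 0], [0, 0, -0.5, 0, 0, 0], [0, 0, -0.3, 0, 0, 0], [0, 0, -0.2, 0, 0, 0], [0, 0, 0, 0, 0, 0]],
  ],
)

```text
clock: 19.1
position: [0.6755, 0.0183, 0.2371]
ee_rot: [0.161, 0.987, 0.0, 0.001]
ft_force: [0.5, -0.6, -0.3]
grip_width: 0.253
grasp_force: 32.2
```

Request:
carry_out(
  commands=[
    [[0.1, -0.05, 0, 0, 0, 0], [0.2, -0.1, 0, 0, 0, 0], [0.3, -0.16, 0, 0, 0, 0], [0.4, -0.22, 0, 0, 0, 0], [0.4, -0.22, 0, 0, 0, 0], [0.4, -0.22, 0, 0, 0, 0], [0.4, -0.22, 0, 0, 0, 0], [0.4, -0.22, 0, 0, 0, 0], [0.4, -0.22, 0, 0, 0, 0], [0.4, -0.22, 0, 0, 0, 0], [0.4, -0.22, 0, 0, 0, 0], [0.3, -0.16, 0, 0, 0, 0], [0.2, -0.1, 0, 0, 0, 0], [0.1, -0.05, 0, 0, 0, 0], [0, 0, 0, 0, 0, 0], [0, 0, 0, 0, 0, 0], [0, 0, 0, 0, 0, 0]],
  ],
)

```text
clock: 20.52
position: [0.4782, -0.0159, 0.2347]
ee_rot: [0.161, 0.987, -0.0, -0.0]
ft_force: [-1.1, -0.8, -0.8]
grip_width: 0.251
grasp_force: 32.2
```

Run:
```python
from h import *
o=get_obs();print(o["position"],o["ft_force"],o["grip_width"],o["clock"])
R=Rn.from_quat(o["ee_rot"]).as_matrix()
print(R.T@(np.array([.479,-.016,.235])-o["position"])/.04)
s=camera("side")[:,:,::-1];t=camera("top")[:,:,::-1]
K=5
a=cv2.resize(s[140:260,255:355],None,fx=K,fy=K,interpolation=cv2.INTER_CUBIC)
l=o["position"]-[0,0,.0982]
for p in proj("side",[l,[l[0],l[1],.088],[.479,-.016,.088]]):cv2.circle(a,tuple(((p-(255,140)+.5)*K).astype(int)),2,(0,0,255),-1)
cv2.imwrite("pics/c8.png",np.hstack([a,np.vstack([cv2.resize(s[:,200:500],(300,400)),np.zeros((200,300,3),np.uint8)])]))
```

```text
[ 0.47819803 -0.01588859  0.23468708] [-1.12474998 -0.84386209 -0.84934191] 0.2508316916902422 20.5167
[-0.01989817  0.00371001 -0.00782484]
```

View pics/c8.png

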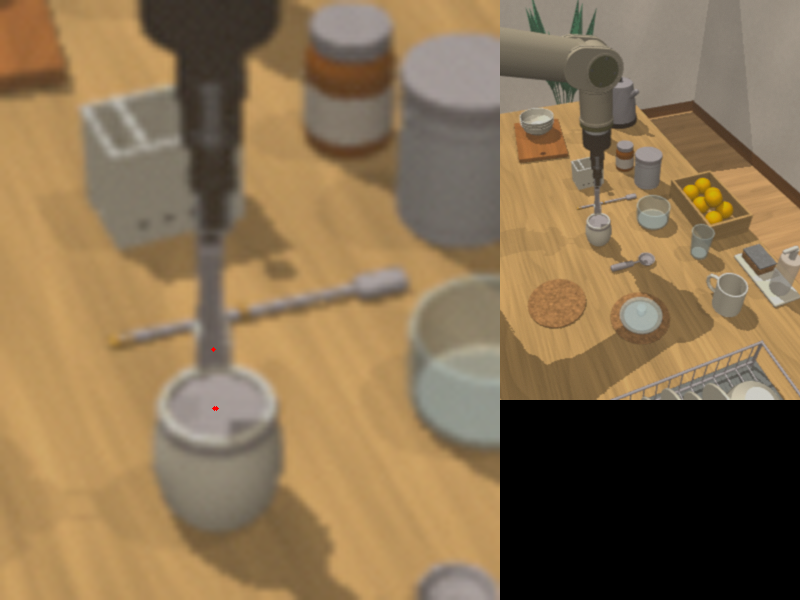

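Run:
```python
from h import *
s=camera("side");o=get_obs();g=s.min(2)
np.set_printoptions(linewidth=250)
l=proj("side",[o["position"]-[0,0,.0982]])[0];print(l,o["grip_width"])
u,v=l.round().astype(int);print(g[v-12:v+12,u-10:u+11])
b=proj("side",[[.6745,.0187,.028]])[0].round().astype(int);print("bowl max now",g[b[1]-8:b[1]+12,b[0]-12:b[0]+13].max(),"before",cv2.imread("pics/s3.png").min(2)[b[1]-8:b[1]+12,b[0]-12:b[0]+13].max())
```

```text
[297.19607608 209.41441152] 0.2496555222867851
[[ 94  94  96 101 101 102  99  99  91  88  89  89  93 100  98  99  98  97  98  96  94]
 [ 92  99 101 100 100 100  99  96  88  87  86  89  95 100 100  99 100  99  98  98  96]
 [ 93  95  99 100 101 101 100  93  88  86  88  92  98 100  99  98  96  96  98 100  97]
 [ 91  95  98  98  98 101  98  95  88  86  86  94 103 100  96  91  88  96 110 114 116]
 [ 95  96  96  98 100 100  99  95  90  86  84  94 107 113 110  93  79 101 128 138 130]
 [ 91  93  95  98  96  99  96  92  85  85  88  93 110 126 139 119  76  79 104 107  98]
 [ 88  95  98 104 108 113 112 103  91  86  84  96 107 112 111  95  64  58  71  76  80]
 [105 110 113 119 127 138 139 133 102  86  88  95 108 106  84  73  69  69  75  82  90]
 [130 134 126 115 110 113 132 149 109  87  87  95 107 109  92  89  93  93  94  96  97]
 [108 104  94  89  80  87 118 145 109  89  88  91 102 112  99  97  98  98  97  98  99]
 [ 76  77  79  85  90  92 108 122  99  89  90  91  99 106 103  98  97  98  99  97  99]
 [ 81  83  88  94  94  94 102 107  93  89  88  90 100 110 106 100  99  98  96  96  98]
 [ 89  89
[... 363 characters left out ...]
2 128 113  92  95 101 103 104 115 134 145 141 129 113 100  93]
 [ 87  87  94 115 146 158 146 125  99 105 116 117 118 119 130 142 156 158 148 128 104]
 [ 88  97 113 135 143 136 126 119 115 125 142 147 147 144 135 127 131 140 152 161 138]
 [ 97 121 139 129 117 125 140 144 146 147 154 153 152 151 148 146 143 136 138 152 160]
 [117 143 131 113 123 142 152 153 153 153 153 153 152 153 152 154 151 148 138 135 158]
 [130 143 116 118 140 151 153 152 153 152 154 153 154 154 154 153 154 154 150 144 149]
 [146 135 120 131 143 146 146 146 149 151 151 152 151 153 152 153 153 153 153 148 150]
 [156 137 134 140 142 142 140 144 148 151 151 150 152 152 151 152 150 152 151 151 149]]
bowl max now 156 before 118
```

Run:
```python
from h import *
np.set_printoptions(linewidth=250)
t=camera("top").min(2);b=proj("top",[[.6745,.0187,.028]])[0].round().astype(int);sl=np.s_[b[1]-4:b[1]+5,b[0]-5:b[0]+6]
print(t[sl]);print(cv2.imread("pics/t3.png").min(2)[sl])
s=camera("side").min(2);b=proj("side",[[.6745,.0187,.028]])[0].round().astype(int);sl=np.s_[b[1]-5:b[1]+6,b[0]-5:b[0]+6]
print(s[sl]); o=get_obs();print(o["grip_width"],o["clock"])
c=cv2.imread("pics/c7.png").min(2);print("c7 lump",c[375:415:8,295:350:8])
```

```text
[[146 146 145 145 145 144 145 145 146 145 146]
 [146 146 146 145 146 146 145 146 146 146 146]
 [145 146 146 147 146 146 146 147 146 146 146]
 [146 146 145 146 145 146 146 146 146 147 147]
 [145 147 146 146 147 145 145 146 147 147 146]
 [145 145 144 146 146 146 147 146 146 146 146]
 [146 145 146 146 147 146 146 146 145 147 146]
 [146 146 147 147 148 145 147 147 147 146 147]
 [145 146 146 146 145 146 146 146 147 147 147]]
[[146 146 145 162 181 172 148 142 146 146 147]
 [146 146 162 192 198 196 184 181 175 154 143]
 [146 145 173 197 199 198 198 199 197 175 147]
 [147 148 179 198 198 199 199 199 199 172 135]
 [146 160 190 199 198 197 199 199 199 160 116]
 [146 174 197 199 199 198 198 198 191 142 117]
 [145 176 200 199 199 199 199 199 174 118 129]
 [139 138 154 168 189 198 199 198 161 112 142]
 [141 124 104 110 136 152 159 168 137 118 147]]
[[104 114 118 124 133 136 140 144 140 136 135]
 [125 133 138 141 143 144 142 143 141 140 143]
 [141 138 137 137 137 137 136 136 136 137 138]
 [142 136 136 135 134 136 135 135 135 136 136]
 [150 145 138 136 134 135 135 136 135 136 136]
 [153 156 149 144 143 139 136 136 136 134 134]
 [142 148 152 156 156 150 146 145 143 143 141]
 [139 140 143 145 146 149 151 155 155 157 158]
 [139 139 141 141 141 142 143 146 145 145 144]
 [140 140 139 141 142 140 139 140 140 139 139]
 [139 140 140 140 141 140 140 140 140 142 140]]
0.25250177073013785 20.7667
c7 lump [[152 164 164 166 170 166 151]
 [159 184 185 185 184 169 142]
 [162 186 190 189 184 166 137]
 [161 184 189 187 183 175 157]
 [140 156 162 165 166 167 160]]
```

The bowl is empty, and the grip has stopped steadily at the lump's width. The tongs are centred over the cup with the lump about 37 mm above the rim, so I'm handing in.

```bash
python3 -c "
from workcell import *
print(hand_in())"
```

```text
the job is handed in; nothing more can be done
None
```

I handed the job in at about 20.8 s: the lid stands knob up on the right-hand cork mat, and the tongs hold the lump about 37 mm above the middle of the mate cup's mouth. That the lump is in the tongs rests on the empty bowl and the grip stopping at about 22 mm, because it was barely visible between the tips.

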